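Slide the filled tube rack into the reader's loading bay

TASK

Push the rack that is full of capped tubes along the bench into the corner of the aluminium loading bay, so that one long side lies flush against the long rail and its end against the short end stop. Only push it, slowly and gently, with the outside of the fingers or the fingertips: do not take it or its tubes between the fingers, lift it or tip it. Leave the empty rack, the jar and the single-tube stand where they are, and finish with the gripper clear of everything.

Things in the scene. Friction and masses are not known exactly. Their poses are not given: they have to be found in the camera images.
- full_rack: The rack to push: white rigid foam block, 70 mm along its x, 130 mm along its y, 55 mm high; 18 capped tubes fixed in it reach 78 mm up. 0.3 to 0.65 kg, slides on the bench. Origin: centre of its underside. Starts between robot and bay, its y within 0.5 rad of the bay's y, to the right of its final place. It counts as gripped if the point between the pads is inside its outline below 85 mm.
- bay: Loading bay, fixed: an L of aluminium strip 12 mm thick, 40 mm high, no floor plate. Origin: inner corner at bench level. The long rail's inner face is the plane x = 0 and runs 460 mm along -y; x points away from the robot. The end stop's inner face is the plane y = 0 (y to the robot's left) and runs 80 mm along -x. Behind the rail at the corner: a grey bar-code reader 90 x 120 x 55 mm high.
- bay_home (a point): On the bench in the bay's corner: where the centre of the rack's underside lies when it is pushed fully home (35 mm from the rail, 65 mm from the end stop). Axes as the bay's; the rack's x and y are then parallel to them.
- empty_rack: The same white foam block (70 x 130 x 55 mm, 0.25 kg) with empty wells and no tubes, to be left alone. Origin: centre of its underside; x along 70 mm, y along 130 mm. Loose.
- jar: Small jar with a white lid, 48 mm wide, 70 mm high, to be left alone. Origin: centre of its underside. Loose.
- stand: Grey round stand with one capped tube, 48 mm wide, 63 mm high, to be left alone. Origin: centre of its underside. Loose.

How it is judged:
By the outcome, as a careful person would: the job done as asked, in the order asked, and still so for the second after the job is handed in, with the robot touching nothing.
It also fails if it takes over 64 s, if anything falls off the work surface, if the arm or the gripper's body presses on something with over 40 N, if the wrist force passes 120 N, or if a joint passes its speed limit or range.

ROBOT

A 6-joint arm with a two-finger parallel gripper is mounted at the origin on the work surface. World frame = base frame: x ahead of the robot, y to its left, z up, the work surface at z = 0. Lengths are in mm, angles in rad, forces in N, time in s.
With the tool pointing down it reaches from about 275 to 750 mm from the base axis. Payload 10.2 kg.
Tool frame: the origin (TCP) lies on the centre line of the jaws, within the pads' length; the fingertips stand arm.tip_extent ahead of it and the grasp point (between the pads) lies 5 mm behind it (arm.tip_extent is the distance from the TCP to the fingertips, in mm); z points along the fingers, x is the direction in which the jaws open and shut, and the axes are right-handed (so a half turn about z gives the same grasp; the last joint's range is limited). The gripper opens to 88 mm and grips with 3 to 60 N. Pads are 18 mm wide; open, the fingers measure 123 mm over their backs; the gripper's body (75 mm by 187 mm) begins 45 mm behind the grasp point.
Start: joints at [0.966, 0.313, 1.498, -0, 1.331, -0.223], TCP at [195.624, 487.199, 252.72] pointing down, gripper open.
Joint ranges: [-2.94, 2.94], [-0.97, 2.17], [0.19, 2.56], [-1.23, 4.37], [0.02, 3.11], [-2.88, 2.88]. Speed limits (rad/s): [2.39, 2.39, 3.01, 3.14, 3.14, 3.14].

INTERFACE

Orientations are given as [roll, pitch, yaw] about the fixed x, y, z axes, in that order (R = Rz(yaw) Ry(pitch) Rx(roll)).
In Python, from cell import arm gives the robot as it stands.
- The arm moves only by the tool drive_tool, never from a script. Its argument "steps" is one flat list of numbers, 5 for each row, row after row: the closure in counts, from 0 (fully open) to 255 (shut), then the shift along the tool's x, y, z in m, then the turn about the tool's z in degrees. A call has 1 to 20 rows; each row shifts and turns the commanded pose from where the row before left it, along the tool's axes as they then stand; what a row does not reach is not made up. A row lasts 1/12 s, in which the tool goes at most 41.7 mm and 7.16 degrees, less where a joint would pass 70% of its speed; a pose out of reach is approached as far as the arm can. A call is refused whole if a number of a shift passes 0.0417 or a number of a turn 7.16, either way. A call with a gripper value outside its range is refused whole. The fingers move at their own pace and stop on an object; "squeeze" is the grip in N (left out, the last holds). Time passes only in rows, so rows that do not move let the fingers close. It gives the time, the measured TCP pose, the force and the opening at its end, in the units of the state.
- arm.state(): the state, without advancing time (a new reading comes with each control period).
- arm.grab_frame(name): name is "side" or "top"; returns a dict with "img" (420x560x3 uint8, red, green, blue), "intrinsics" (3x3 intrinsics, pixels), "cam_to_world" (4x4, takes a point from camera to world coordinates). Camera axes: x right, y down, z forward; pixel columns grow to the right and rows downward; lengths in mm; the calibration is good to about 2 mm. A picture is of the moment at which its call begins. There is no depth.
- arm.close_job(): hands the job in, once; it reports no verdict.
The state is a dict: "time": time; "qpos": joint angles; "qd": joint speeds; "tau": joint torques, N m; "ee_pos": TCP position; "ee_rot": TCP orientation; "wrist_force": force on the tool from outside, world axes, zero at the start; "torque": the same for the moment, N m; "grip_width": finger opening in mm.
Only numpy, scipy, OpenCV 4.12 (cv2) and the standard library are available. Lean on these libraries where they do the work, as an engineer would, in place of code of your own. Each camera call takes 0.05 s, during which the arm holds its last target. There are 200 camera calls.

## Working session

There is one attempt and no reset: what is moved stays moved. The work goes in short steps, Python scripts to look and compute and a tool call to move; the robot and the scene stay as the last step left them, time stands still between calls to the robot, and variables do not carry over. Pictures are saved under pics/ and viewed, about 8 in all and at most 12, crops included, and the job is handed in when it is done.

Besides the shell and the picture viewer there is one more tool, called after ">>>" in YAML: its name, and indented under it one key for each argument. drive_tool: Moves the arm, as the interface text tells. Its arguments: {"type":"object","properties":{"steps":{"type":"array","items":{"type":"number"}},"squeeze":{"type":"number"}},"required":["steps"]}

```bash
mkdir -p pics; ls
python3 - <<'E'
from cell import arm
import cv2,pickle
print(arm.state(), arm.tip_extent)
for n in("top","side"):
    f=arm.grab_frame(n); cv2.imwrite(f"pics/{n}0.png",f["img"][:,:,::-1]); pickle.dump(f,open(f"{n}0.pkl","wb")); print(f["intrinsics"],f["cam_to_world"])
E
```

```text
pics
{'time': 0.0, 'qpos': array([ 9.65600895e-01,  3.13462423e-01,  1.49844775e+00, -1.87439209e-05,
        1.33098255e+00, -2.23384817e-01]), 'qd': array([ 0.00050673, -0.00192419,  0.00139585, -0.00132779, -0.00031608,
       -0.00080831]), 'tau': array([ 1.36705981e-03, -4.02214944e+01, -2.52268374e+01,  6.95299753e-02,
        3.52937880e-02, -9.60071634e-05]), 'ee_pos': array([195.48939496, 486.99831028, 252.1506804 ]), 'ee_rot': array([-3.14132240e+00,  1.27180042e-03,  1.18899035e+00]), 'wrist_force': array([-0.93068787, -0.09678028,  0.07061011]), 'torque': array([ 0.0102523 , -0.02048193,  0.01424597]), 'grip_width': 88.09220604457398} 14.0
[[391.87351299   0.         283.22697129]
 [  0.         391.87351299 214.04614699]
 [  0.           0.           1.        ]] [[ 9.71651380e-03 -9.95784265e-01  9.12101301e-02  5.01408074e+02]
 [-9.99530288e-01 -7.02061930e-03  2.98314190e-02 -3.77939010e+01]
 [-2.90653061e-02 -9.14571450e-02 -9.95384749e-01  1.00420873e+03]
 [ 0.00000000e+00  0.00000000e+00  0.00000000e+00  1.00000000e+00]]
[[454.48221634   0.         274.92744562]
 [  0.         454.48221634 205.37712013]
 [  0.           0.           1.        ]] [[ 9.91144355e-01 -7.15018997e-02  1.11894348e-01  4.75375989e+02]
 [-1.31583556e-01 -6.42125212e-01  7.55222470e-01 -7.34974651e+02]
 [ 1.78503408e-02 -7.63257945e-01 -6.45847254e-01  6.56875322e+02]
 [ 0.00000000e+00  0.00000000e+00  0.00000000e+00  1.00000000e+00]]
```

View pics/top0.png

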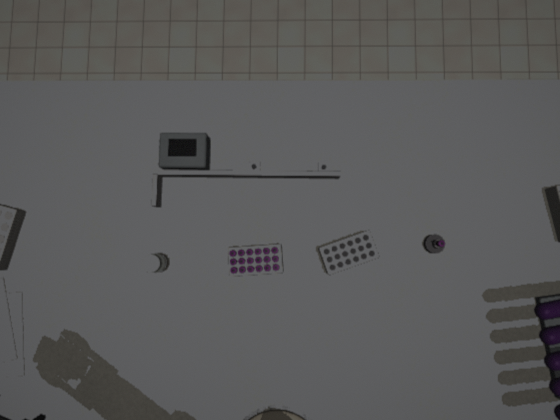

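View pics/side0.png

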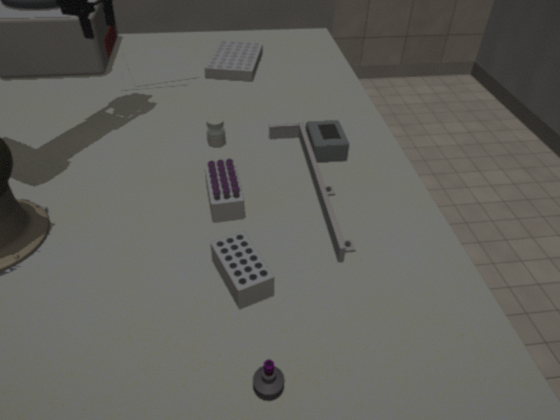

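The top view shows the full rack at about (256,260), the empty rack at (349,252), the jar at (160,262), the stand at (435,243) and the bay corner near (160,178). The side view agrees. Next I'll enlarge the area and measure it.

```bash
cat > h.py <<'E'
import numpy as np,cv2
def ray(f,uv,z):
    K,T=f["intrinsics"],f["cam_to_world"]
    d=np.c_[np.atleast_2d(uv).astype(float),np.ones(len(np.atleast_2d(uv)))]@np.linalg.inv(K).T@T[:3,:3].T
    o=T[:3,3]; return o+d*((z-o[2])/d[:,2])[:,None]
def proj(f,P):
    T=np.linalg.inv(f["cam_to_world"]); p=(np.atleast_2d(P)@T[:3,:3].T+T[:3,3])@f["intrinsics"].T
    return p[:,:2]/p[:,2:]
def caps(f,box=None):
    "rack pose from purple cap blobs: cap tops at z=78"
    hsv=cv2.cvtColor(f["img"],cv2.COLOR_RGB2HSV)
    m=cv2.inRange(hsv,(135,80,40),(170,255,255))
    if box is not None:
        k=np.zeros_like(m); x0,y0,x1,y1=box; k[y0:y1,x0:x1]=255; m&=k
    n,l,s,c=cv2.connectedComponentsWithStats(m)
    return m,s[1:],c[1:]
E
python3 - <<'E'
import pickle,cv2,numpy as np
from h import *
f=pickle.load(open("top0.pkl","rb"))
m,s,c=caps(f,(200,220,310,290))
print(len(c),np.c_[s[:,4],c].round(1).tolist())
w=ray(f,c[s[:,4]>10],76)[:,:2]; r=cv2.minAreaRect(w.astype(np.float32)); print(r,w.mean(0))
b=f["img"][120:300,130:360]; b=cv2.convertScaleAbs(b,alpha=1.7)
cv2.imwrite("pics/c0.png",cv2.resize(b,None,fx=3.4,fy=3.3,interpolation=cv2.INTER_CUBIC)[:,:,::-1])
E
```

```text
18 [[23.0, 249.2, 251.6], [23.0, 257.5, 251.0], [23.0, 265.8, 250.6], [18.0, 274.3, 250.1], [26.0, 232.5, 252.8], [24.0, 240.5, 252.2], [22.0, 258.1, 259.5], [22.0, 266.5, 259.0], [24.0, 274.8, 258.5], [24.0, 232.7, 261.3], [23.0, 241.3, 260.7], [23.0, 249.5, 260.0], [22.0, 267.1, 267.5], [22.0, 275.5, 267.0], [26.0, 233.5, 269.8], [24.0, 241.7, 269.3], [25.0, 250.3, 268.5], [22.0, 258.5, 267.9]]
((477.51153564453125, 58.39222717285156), (40.38720703125, 100.18074035644531), 4.4676666259765625) [477.49768935  58.32773067]
```

View pics/c0.png

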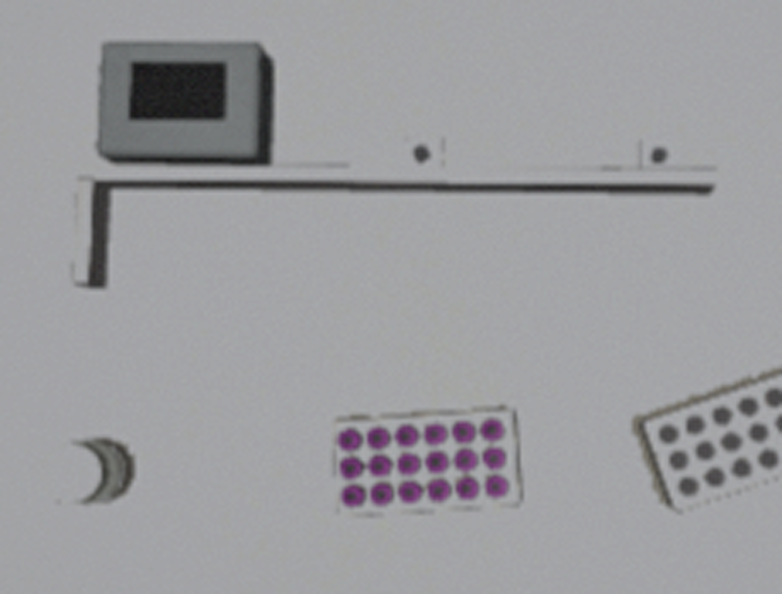

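The crop shows the dark inner faces of the rail (rows ~175–178) and the end stop (columns ~157–161). The rack is turned a few degrees and the jar is left of it. I'll fit the two edges of each face at z=40 and z=0, and cross-check one against the other.

Run:
```python
import pickle,cv2,numpy as np
from h import *
f=pickle.load(open("top0.pkl","rb"))
g=cv2.GaussianBlur(cv2.cvtColor(f["img"],cv2.COLOR_RGB2GRAY),(0,0),0.5).astype(float)
def edges(p,lvl):
    i=p.argmin(); 
    a=i
    while p[a]>lvl-999 and a>0 and p[a]<lvl:a-=1
    b=i
    while b<len(p)-1 and p[b]<lvl:b+=1
    return a+(p[a]-lvl)/(p[a]-p[a+1]), b-(p[b]-lvl)/(p[b]-p[b-1])
bg=np.median(g[190:230,180:330]); 
R=[];E=[]
for u in range(215,335,4):
    p=g[171:186,u]; lv=(p.min()+bg)/2; a,b=edges(p,lv); R.append((u,171+a,171+b))
for v in range(182,202,2):
    p=g[v,150:172]; lv=(p.min()+bg)/2; a,b=edges(p,lv); E.append((v,150+a,150+b))
R=np.array(R);E=np.array(E);print(bg)
def fit(P): 
    vx=cv2.fitLine(P[:,:2].astype(np.float32),cv2.DIST_HUBER,0,.01,.01).ravel(); return vx
for z,k in((40,1),(0,2)):
    r=ray(f,R[:,[0,k]],z);e=ray(f,np.c_[E[:,k],E[:,0]],z)
    lr,le=fit(r),fit(e)
    t=np.linalg.solve(np.c_[lr[:2],-le[:2]],le[2:]-lr[2:]); c=lr[2:]+t[0]*lr[:2]
    print(z,"rail dir deg",np.degrees(np.arctan2(-lr[0],lr[1]))%180,"stop dir",np.degrees(np.arctan2(le[1],le[0]))%180,"corner",c)
# objects
hs=g.copy()
print("jar px->",ray(f,[[130+105/3.4,120+470/3.3]],70), "jar base right edge",ray(f,[[130+134/3.4,120+470/3.3]],0))
print("empty corner",ray(f,[[130+640/3.4,120+425/3.3],[130+680/3.4,120+512/3.3]],55))
s=pickle.load(open("side0.pkl","rb"))
print("jar side lid centre",ray(s,[[215,122]],70),"base",ray(s,[[217,145]],0))
m,st,c=caps(s,(195,145,250,205)); st_=st; print(len(c))
print(ray(s,[[ (st[:,0].min()+ (st[:,0]+st[:,2]).max())/2, (st[:,1].min()+(st[:,1]+st[:,3]).max())/2]],76))
print("block top corners side",ray(s,[[214,206],[243,203]],55))
```

```text
97.0
40 rail dir deg 179.7662 stop dir 0.2393793 corner [688.6883  310.50192]
0 rail dir deg 179.74072 stop dir 179.35486 corner [689.31683 311.1467 ]
jar px-> [[468.86035282 281.55829874  70.        ]] jar base right edge [[466.65648657 283.38399516   0.        ]]
empty corner [[ 504.98987384  -94.48172425   55.        ]
 [ 442.47187762 -122.64589068   55.        ]]
jar side lid centre [[468.81718747 293.28565076  70.        ]] base [[469.44534285 295.04691146   0.        ]]
15
[[480.58416215  50.79911141  76.        ]]
block top corners side [[455.83942617 -19.36255059  55.        ]
 [515.28233856 -16.37994276  55.        ]]
```

The bay corner is at about (689,311), with its axes parallel to the world's (−0.25°). That puts home at (654,246). The rack is at (477.5,58.4), yaw about +4.4°, and the jar is at (469,293).

The plan has three steps:
1. Push +x with the open fingers' sides, two contacts across the long face, until just short of the rail.
2. Push +y on the end, with the fingers part closed.
3. Press +x to finish.

First I turn the jaws to lie along world y and go behind the rack.

>>> drive_tool:
  steps: [0,0,0,0,-5.47,0,0,0,0,-5.47,0,0,0,0,-5.47,0,0,0,0,-5.47,0,-0.0268,0.0125,0,0,0,-0.0268,0.0125,0,0,0,-0.0268,0.0125,0,0,0,-0.0268,0.0125,0,0,0,-0.0268,0.0125,0,0,0,-0.0268,0.0125,0,0,0,-0.0268,0.0125,0,0,0,-0.0268,0.0125,0,0,0,-0.0268,0.0125,0,0,0,-0.0268,0.0125,0,0,0,-0.0268,0.0125,0,0,0,-0.0268,0.0125,0,0,0,-0.0268,0.0125,0,0,0,-0.0268,0.0125,0,0,0,-0.0268,0.0125,0,0,0,-0.0268,0.0125,0,0]

```text
time: 1.77
ee_pos: [395.9, 57.0, 252.6]
ee_rot: [-3.141, -0.0, 1.571]
wrist_force: [-0.1, 0.5, -0.7]
grip_width: 87.9
```

>>> drive_tool:
  steps: [0,0,0,0.0153,0,0,0,0,0.0153,0,0,0,0,0.0153,0,0,0,0,0.0153,0,0,0,0,0.0153,0,0,0,0,0.0153,0,0,0,0,0.0153,0,0,0,0,0.0153,0,0,0,0,0.0153,0,0,0,0,0.0153,0,0,0,0,0.0153,0,0,0,0,0.0153,0,0,0,0,0.0153,0,0,0,0,0.0153,0,0,0,0,0,0]

```text
time: 3.02
ee_pos: [394.3, 58.6, 36.5]
ee_rot: [-3.137, -0.001, 1.571]
wrist_force: [-0.4, 0.8, -0.5]
grip_width: 88.1
```

Run:
```python
from cell import arm
import cv2
f=arm.grab_frame("side"); cv2.imwrite("pics/s1.png",cv2.convertScaleAbs(cv2.resize(f["img"][90:300,100:380],None,fx=2.5,fy=2.5),alpha=1.5)[:,:,::-1])
```

```text
(no output)
```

View pics/s1.png

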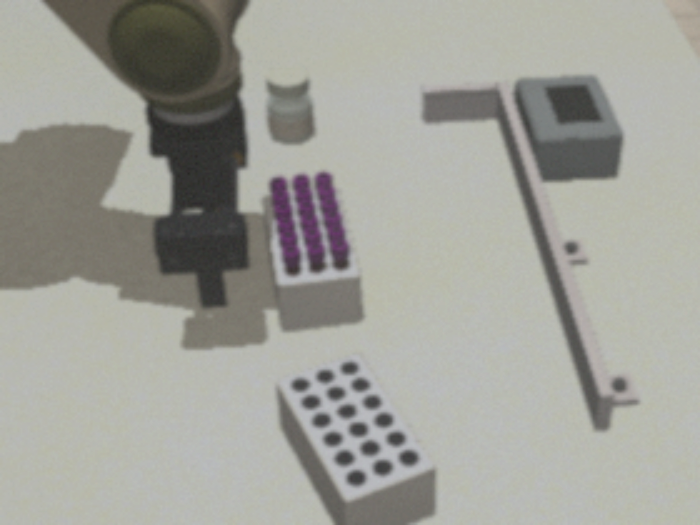

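The side view shows the gripper behind the rack, clear of the empty rack and with its body above the tube caps. Pushing +x slowly.

>>> drive_tool:
  steps: [0,0,0.003,-0.002,0,0,0,0.003,0,0,0,0,0.003,0,0,0,0,0.003,0,0,0,0,0.003,0,0,0,0,0.003,0,0,0,0,0.003,0,0,0,0,0.003,0,0,0,0,0.003,0,0,0,0,0.003,0,0,0,0,0.003,0,0,0,0,0.003,0,0,0,0,0.003,0,0,0,0,0.003,0,0,0,0,0.003,0,0,0,0,0.003,0,0,0,0,0.003,0,0,0,0,0.003,0,0,0,0,0.003,0,0,0,0,0.003,0,0]

```text
time: 4.73
ee_pos: [456.0, 58.4, 40.5]
ee_rot: [-3.142, -0.0, 1.571]
wrist_force: [-2.6, -0.1, -0.3]
grip_width: 88.3
```

>>> drive_tool:
  steps: [0,0,0.004,0,0,0,0,0.004,0,0,0,0,0.004,0,0,0,0,0.004,0,0,0,0,0.004,0,0,0,0,0.004,0,0,0,0,0.004,0,0,0,0,0.004,0,0,0,0,0.004,0,0,0,0,0.004,0,0]

```text
time: 5.57
ee_pos: [496.0, 58.4, 40.5]
ee_rot: [-3.142, -0.0, 1.571]
wrist_force: [-2.4, -0.5, -1.5]
grip_width: 87.7
```

```bash
cat >> h.py <<'E'
def rack(f,box):
    m,s,c=caps(f,box); w=ray(f,c[s[:,4]>8],76)[:,:2]
    r=cv2.minAreaRect(w.astype(np.float32)); return len(w),np.round(r[0],1),np.round(r[1],1),round(r[2],2),w.mean(0).round(1)
E
cat > look.py <<'E'
import sys,cv2
from cell import arm
from h import *
f=arm.grab_frame("top"); n=sys.argv[1]
print(rack(f,(130,150,310,290)))
s=arm.state(); print(s["time"],s["ee_pos"].round(1),s["wrist_force"].round(1))
cv2.imwrite(f"pics/{n}.png",cv2.convertScaleAbs(cv2.resize(f["img"][110:310,120:390],None,fx=2.9,fy=2.9,interpolation=cv2.INTER_CUBIC),alpha=1.7)[:,:,::-1])
E
python3 look.py t2
```

```text
(7, array([559.6,  53.9]), array([102.8,  17.4]), 80.16, array([557.5,  48.9]))
5.6167 [496.8  58.3  40.6] [-2.6 -0.2 -0.6]
```

View pics/t2.png

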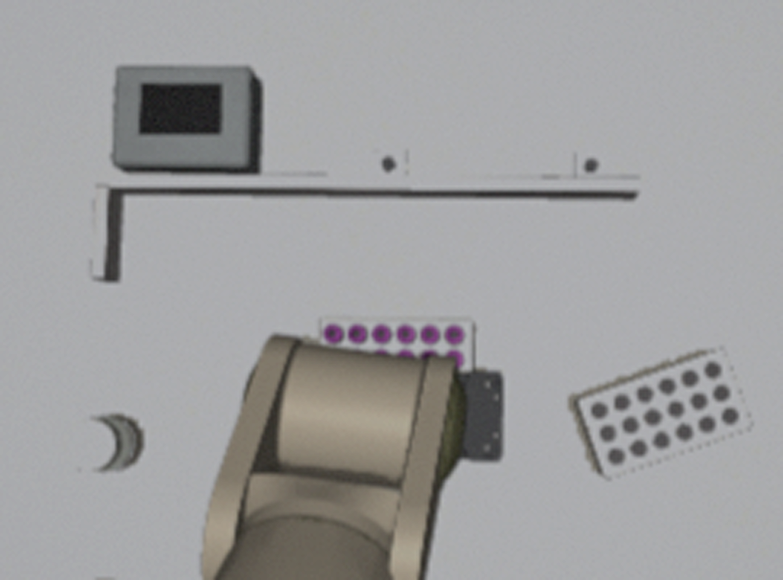

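The picture shows the rack squared up, with its front cap row level at about (394,334) in the crop. I'll measure that front row, which lies 20 mm ahead of the rack's centre.

```bash
cat > row.py <<'E'
from cell import arm
from h import *
f=arm.grab_frame("top"); m,s,c=caps(f,(130,150,310,290)); k=s[:,4]>15
w=ray(f,c[k],76)[:,:2]; w=w[w[:,0]>w[:,0].max()-9]; w=w[w[:,1].argsort()]
p=np.polyfit(w[:,1],w[:,0],1); print(len(w),w.round(1).tolist(),"yaw deg",-np.degrees(p[0]),"centre",w[:,0].mean()-20.1,w[:,1].mean())
s=arm.state(); print(s["time"],s["ee_pos"].round(1),s["wrist_force"].round(1))
E
python3 row.py
```

```text
6 [[561.4, 6.5], [561.3, 26.1], [561.7, 46.4], [561.5, 66.4], [561.4, 85.8], [561.4, 105.7]] yaw deg -0.03361040513558353 centre 541.3474424437895 56.14854646044438
5.6667 [496.6  58.3  40.7] [-0.2 -0.9  1. ]
```

The rack's centre is at 541.3, an offset of 44.7 from the TCP, and its yaw is about 0°. I'll push another 106 mm, which leaves a gap of about 6 mm.

>>> drive_tool:
  steps: [0,0,0.004,0,0,0,0,0.004,0,0,0,0,0.004,0,0,0,0,0.004,0,0,0,0,0.004,0,0,0,0,0.004,0,0,0,0,0.004,0,0,0,0,0.004,0,0,0,0,0.004,0,0,0,0,0.004,0,0,0,0,0.004,0,0,0,0,0.004,0,0,0,0,0.004,0,0,0,0,0.004,0,0,0,0,0.004,0,0,0,0,0.004,0,0,0,0,0.004,0,0,0,0,0.004,0,0,0,0,0.004,0,0,0,0,0.004,0,0]

```text
time: 7.33
ee_pos: [575.9, 58.5, 40.6]
ee_rot: [-3.141, 0.0, 1.571]
wrist_force: [-4.5, -0.4, 3.2]
grip_width: 88.4
```

>>> drive_tool:
  steps: [0,0,0.003,0,0,0,0,0.003,0,0,0,0,0.003,0,0,0,0,0.003,0,0,0,0,0.003,0,0,0,0,0.003,0,0,0,0,0.003,0,0,0,0,0.003,0,0,0,0,0.002,0,0,0,0,0,0,0]

```text
time: 8.17
ee_pos: [602.2, 58.4, 40.6]
ee_rot: [3.141, 0.0, 1.571]
wrist_force: [-1.5, -0.5, 1.1]
grip_width: 88.4
```

```bash
python3 row.py
```

```text
Traceback (most recent call last):
  File "row.py", line 4, in <module>
    w=ray(f,c[k],76)[:,:2]; w=w[w[:,0]>w[:,0].max()-9]; w=w[w[:,1].argsort()]
                                       ~~~~~~~~~~^^
ValueError: zero-size array to reduction operation maximum which has no identity
```

>>> drive_tool:
  steps: [0,0,-0.01,0,0,0,0,-0.01,0,0,0,0,-0.01,0,0,0,0,0,-0.02,0,0,0,0,-0.02,0,0,0,0,-0.02,0,0,0,0,-0.02,0,0,0,0,-0.02,0,183,0,0,0,7,183,0,0,0,7,183,0,0,0,7,183,0,0,0,7,183,0,0,0,7,183,0,0,0,7,183,0,0,0,7,183,0,0,0,7,183,0,0,0,7,183,0,0,0,7,183,0,0,0,7,183,0,0,0,7]

```text
time: 9.88
ee_pos: [572.2, 58.4, 140.6]
ee_rot: [3.141, -0.002, 0.099]
wrist_force: [0.3, 0.2, 0.6]
grip_width: 25.0
```

>>> drive_tool:
  steps: [183,0,0,0,6,183,0.015,0.022,0,0,183,0.015,0.022,0,0,183,0.015,0.022,0,0,183,0.015,0.022,0,0,183,0.015,0.022,0,0,183,0,0,0,0]

```text
time: 10.47
ee_pos: [648.7, -55.6, 140.3]
ee_rot: [3.14, -0.003, -0.003]
wrist_force: [-0.5, 0.4, -0.3]
grip_width: 25.1
```

```bash
python3 row.py; python3 look.py t3
```

```text
3 [[666.7, 66.1], [666.6, 86.2], [666.6, 105.9]] yaw deg 0.10397684404500557 centre 646.5199016065733 86.05100373751647
10.5167 [647.7 -53.6 140.1] [0.1 1.6 0.4]
(8, array([646.5,  85.9]), array([40.6, 40.3]), 0.63, array([649.3,  88.9]))
10.5667 [647.  -52.1 140.2] [ 0.1  0.8 -0.5]
```

View pics/t3.png

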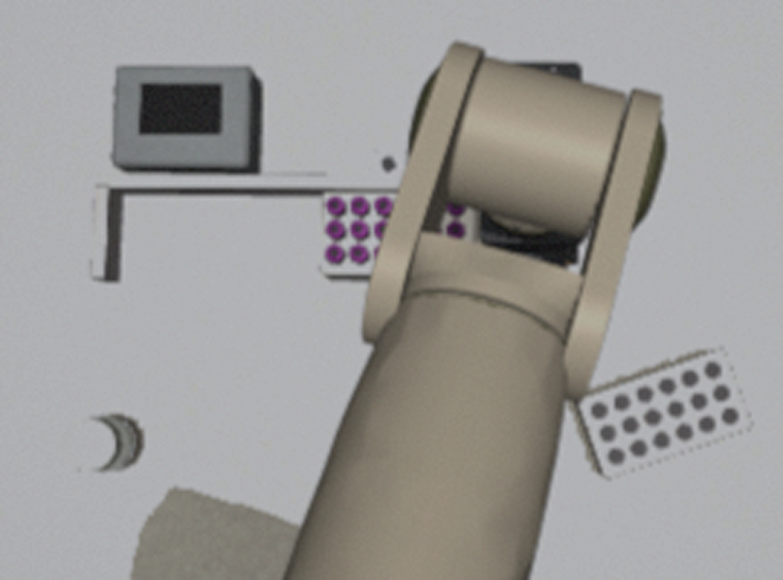

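The rack is at (646.5, 56) and still square, about 6 mm off the rail. The gripper is to its right at y = −52. Lowering, then pushing +y.

>>> drive_tool:
  steps: [183,0,0,0.0125,0,183,0,0,0.0125,0,183,0,0,0.0125,0,183,0,0,0.0125,0,183,0,0,0.0125,0,183,0,0,0.0125,0,183,0,0,0.0125,0,183,0,0,0.0125,0,183,0,-0.004,0,0,183,0,-0.004,0,0,183,0,-0.004,0,0,183,0,-0.004,0,0,183,0,-0.004,0,0,183,0,-0.003,0,0,183,0,-0.003,0,0,183,0,-0.003,0,0,183,0,-0.003,0,0,183,0,-0.003,0,0,183,0,-0.003,0,0,183,0,-0.003,0,0]

```text
time: 12.23
ee_pos: [646.8, -10.7, 40.7]
ee_rot: [3.141, -0.0, -0.0]
wrist_force: [0.3, -3.0, 1.8]
grip_width: 24.7
```

>>> drive_tool:
  steps: [183,0,-0.004,0,0,183,0,-0.004,0,0,183,0,-0.004,0,0,183,0,-0.004,0,0,183,0,-0.004,0,0,183,0,-0.004,0,0,183,0,-0.004,0,0,183,0,-0.004,0,0,183,0,-0.004,0,0,183,0,-0.004,0,0,183,0,-0.004,0,0,183,0,-0.004,0,0,183,0,-0.004,0,0,183,0,-0.004,0,0,183,0,-0.004,0,0,183,0,-0.004,0,0,183,0,-0.004,0,0,183,0,-0.004,0,0,183,0,-0.004,0,0,183,0,-0.004,0,0]

```text
time: 13.9
ee_pos: [646.7, 69.7, 40.6]
ee_rot: [3.141, -0.0, 0.0]
wrist_force: [-0.0, -5.8, 2.9]
grip_width: 24.9
```

```bash
python3 row.py
```

```text
Traceback (most recent call last):
  File "row.py", line 4, in <module>
    w=ray(f,c[k],76)[:,:2]; w=w[w[:,0]>w[:,0].max()-9]; w=w[w[:,1].argsort()]
                                       ~~~~~~~~~~^^
ValueError: zero-size array to reduction operation maximum which has no identity
```

>>> drive_tool:
  steps: [183,0,-0.004,0,0,183,0,-0.004,0,0,183,0,-0.004,0,0,183,0,-0.004,0,0,183,0,-0.004,0,0,183,0,-0.004,0,0,183,0,-0.004,0,0,183,0,-0.004,0,0,183,0,-0.004,0,0,183,0,-0.004,0,0,183,0,-0.004,0,0,183,0,-0.004,0,0,183,0,-0.004,0,0,183,0,-0.004,0,0,183,0,-0.004,0,0,183,0,-0.004,0,0,183,0,-0.004,0,0,183,0,-0.004,0,0,183,0,-0.004,0,0,183,0,-0.004,0,0]

```text
time: 15.62
ee_pos: [646.6, 149.5, 40.6]
ee_rot: [3.141, 0.0, -0.0]
wrist_force: [0.2, -5.6, 3.4]
grip_width: 24.7
```

Run:
```python
from cell import arm
import cv2
f=arm.grab_frame("side"); g=arm.grab_frame("top")
a=cv2.resize(f["img"][80:220,180:380],(500,350)); b=cv2.resize(g["img"][120:260,130:250],(300,350))
cv2.imwrite("pics/s4.png",cv2.convertScaleAbs(cv2.hconcat([a,b]),alpha=1.6)[:,:,::-1])
```

```text
(no output)
```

View pics/s4.png

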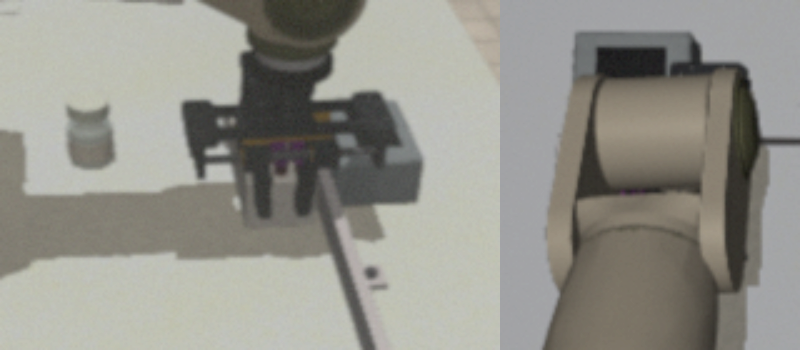

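The view shows two fingers squarely on the rack's end, with the jar, reader and rail clear. Closing on the end stop slowly.

>>> drive_tool:
  steps: [183,0,-0.002,0,0,183,0,-0.002,0,0,183,0,-0.002,0,0,183,0,-0.002,0,0,183,0,-0.002,0,0,183,0,-0.002,0,0,183,0,-0.002,0,0,183,0,-0.002,0,0,183,0,-0.001,0,0,183,0,-0.001,0,0,183,0,-0.001,0,0,183,0,-0.001,0,0]

```text
time: 16.72
ee_pos: [646.5, 168.5, 40.4]
ee_rot: [3.14, 0.001, 0.0]
wrist_force: [-3.4, -12.1, 1.2]
grip_width: 24.8
```

>>> drive_tool:
  steps: [183,0,-0.0005,0,0,183,0,-0.0005,0,0,183,0,-0.0005,0,0,183,0,-0.0005,0,0]

```text
time: 17.05
ee_pos: [646.5, 168.6, 40.4]
ee_rot: [3.137, 0.002, -0.0]
wrist_force: [-3.2, -20.2, 3.3]
grip_width: 24.9
```

The end meets the stop at 20 N with no further travel. I'll back off and go round to the near side with the jaws along world y.

>>> drive_tool:
  steps: [183,0,0.005,0,0,183,0,0.01,0,0,183,0,0.015,0,0,183,0,0,-0.02,0,183,0,0,-0.02,0,183,0,0,-0.02,0,183,0,0,-0.02,0,183,0,0,-0.02,0,110,-0.014,-0.0205,0,0,110,-0.014,-0.0205,0,0,110,-0.014,-0.0205,0,0,110,-0.014,-0.0205,0,0,110,-0.014,-0.0205,0,0,110,0,0,0,-7,110,0,0,0,-7,110,0,0,0,-7,110,0,0,0,-7,110,0,0,0,-7,110,0,0,0,-7,110,0,0,0,-7]

```text
time: 18.72
ee_pos: [576.8, 243.2, 140.6]
ee_rot: [-3.141, -0.0, 0.861]
wrist_force: [0.2, -0.1, -0.5]
grip_width: 50.2
```

>>> drive_tool:
  steps: [110,0,0,0,-7,110,0,0,0,-7,110,0,0,0,-7,110,0,0,0,-7,110,0,0,0,-7,110,0,0,0,-6,110,0,0,0,0,110,0,0,0,0]

```text
time: 19.38
ee_pos: [576.8, 243.5, 140.5]
ee_rot: [3.142, -0.0, 1.567]
wrist_force: [-1.1, 0.5, 0.6]
grip_width: 50.4
```

```bash
python3 row.py
```

```text
5 [[666.0, 194.8], [666.2, 214.8], [666.0, 235.0], [666.2, 255.4], [666.0, 274.9]] yaw deg 0.00870935405080295 centre 645.9734446824378 234.9688923037022
19.4333 [576.7 243.5 140.5] [-0.6 -0.1 -0.5]
```

>>> drive_tool:
  steps: [110,0,0,0.0125,0,110,0,0,0.0125,0,110,0,0,0.0125,0,110,0,0,0.0125,0,110,0,0,0.0125,0,110,0,0,0.0125,0,110,0,0,0.0125,0,110,0,0,0.0125,0,110,0,0.004,0,0,110,0,0.004,0,0,110,0,0.004,0,0,110,0,0.004,0,0,110,0,0.004,0,0,110,0,0.002,0,0,110,0,0.002,0,0,110,0,0.002,0,0,110,0,0.002,0,0,110,0,0,0,0]

```text
time: 20.93
ee_pos: [604.1, 243.9, 40.7]
ee_rot: [-3.139, 0.0, 1.571]
wrist_force: [-4.5, -2.0, 3.8]
grip_width: 49.8
```

>>> drive_tool:
  steps: [110,0,0.001,0,0,110,0,0.001,0,0,110,0,0.001,0,0,110,0,0.001,0,0,110,0,0,0,0]

```text
time: 21.35
ee_pos: [607.8, 243.8, 40.7]
ee_rot: [-3.139, 0.001, 1.571]
wrist_force: [-5.9, -2.4, 4.5]
grip_width: 50.1
```

>>> drive_tool:
  steps: [110,0,0.001,0,0,110,0,0.001,0,0,110,0,0,0,0]

```text
time: 21.6
ee_pos: [608.6, 244.0, 40.7]
ee_rot: [-3.136, 0.001, 1.571]
wrist_force: [-14.6, -1.5, 10.7]
grip_width: 50.1
```

>>> drive_tool:
  steps: [110,0,0.0005,0,0,110,0,0.0005,0,0,110,0,0,0,0]

```text
time: 21.85
ee_pos: [608.7, 244.0, 40.6]
ee_rot: [-3.133, 0.001, 1.571]
wrist_force: [-20.0, -1.5, 12.7]
grip_width: 50.1
```

20 N and no more travel, so it is on the rail. I'll back off, clear the view and check.

>>> drive_tool:
  steps: [110,0,-0.005,0,0,110,0,-0.01,0,0,110,0,-0.025,0,0,110,0,0,-0.02,0,110,0,0,-0.02,0,110,0,0,-0.02,0,110,0,0,-0.02,0,110,0,0,-0.02,0,110,0,0,-0.02,0,110,-0.025,-0.025,0,0,110,-0.025,-0.025,0,0,110,-0.025,-0.025,0,0,110,-0.025,-0.025,0,0,110,-0.025,-0.025,0,0,110,-0.025,-0.025,0,0,110,0,0,0,0,110,0,0,0,0]

```text
time: 23.27
ee_pos: [421.4, 93.3, 161.1]
ee_rot: [3.14, 0.0, 1.569]
wrist_force: [1.4, 0.2, -0.3]
grip_width: 50.6
```

```bash
python3 row.py; python3 look.py t5
python3 - <<'E'
from cell import arm
import cv2
f=arm.grab_frame("side"); a=cv2.resize(f["img"][90:190,190:360],None,fx=4.5,fy=4.5,interpolation=cv2.INTER_CUBIC)
cv2.imwrite("pics/s5.png",cv2.convertScaleAbs(a,alpha=1.6)[:,:,::-1])
E
```

```text
6 [[673.2, 195.1], [673.0, 215.2], [673.2, 235.0], [673.4, 255.1], [673.1, 275.6], [673.7, 295.0]] yaw deg -0.24079919774554737 centre 653.1673472321559 245.17523391553257
23.3167 [422.2  93.8 161.1] [ 1.3  0.  -0.7]
(18, array([653. , 244.6]), array([100.6,  40.6]), 89.89, array([653.2, 245.1]))
23.3667 [422.5  94.2 160.9] [0.2 0.7 0.5]
```

View pics/t5.png

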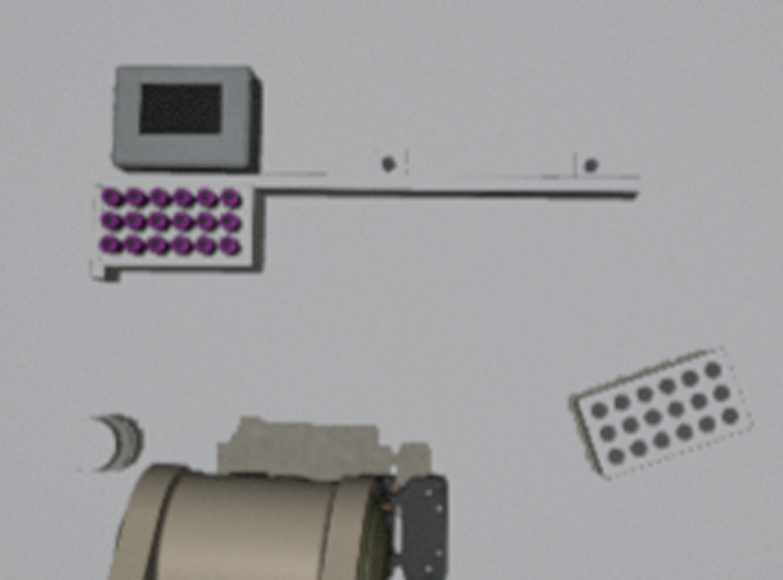

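View pics/s5.png

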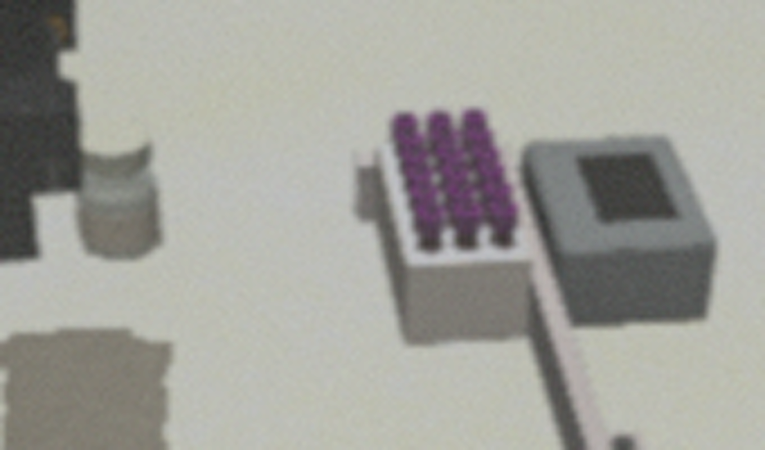

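The top view shows the rack tucked into the corner: centre (653.2, 245.1) against home (654, 246), and yaw −0.24°, matching the rail. The side view shows it flat on the bench against the rail, with the end stop behind it. The jar and empty rack haven't moved in the images. Handing in.

```bash
python3 -c "
from cell import arm
print(arm.close_job())"
```

```text
the job is handed in; nothing more can be done
None
```

The full rack is in the corner of the loading bay, with its long side on the rail and its end against the end stop. I handed the job in at about 23 s of the 64 s allowed.

I pushed it in three slow moves using only the sides of the fingers: towards the rail, along to the end stop, then onto the rail. Each of the last two presses reached about 20 N with no further travel.

- **Position:** the last images put the rack's centre at (653.2, 245.1), against an estimated home of (654, 246). It is turned −0.24°, in line with the rail, and all 18 caps are visible. The remaining difference of about 1 mm on each axis is within the 2 mm calibration.
- **End stop contact:** I did not press the end again after the final push onto the rail. The cap positions showed no drift along the rail from that push.
- **Other objects:** the jar and the empty rack look unmoved in the top view. I did not re-image the stand, and the arm never went near it.
- **Gripper:** it finished about 160 mm above the bench, clear of everything.

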